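# Lay out a hand drum in the gluing jig

## Robot

A 6-joint arm with a two-finger parallel gripper is mounted at the origin on the work surface. World frame = base frame: x ahead of the robot, y to its left, z up, the work surface at z = 0. Lengths are in m, angles in rad, forces in N, time in s.
With the tool pointing down it reaches from about 0.275 to 0.75 m from the base axis. Payload 10.2 kg.
Tool frame: the origin (TCP) lies at the very end of the fingers, on their centre line; the grasp point (between the pads) lies 19 mm behind it; z points along the fingers, x is the direction in which the jaws open and shut, and the axes are right-handed (so a half turn about z gives the same grasp; the last joint's range is limited). The gripper opens to 88 mm and grips with 3 to 60 N. Pads are 18 mm wide; open, the fingers measure 123 mm over their backs; the gripper's body (75 mm by 187 mm) begins 45 mm behind the grasp point.
Start: joints at [-0.223, 0.313, 1.498, -0, 1.331, -0.223], TCP at [0.525, -0, 0.239] pointing down, gripper open.
Joint ranges: [-2.94, 2.94], [-0.97, 2.17], [0.19, 2.56], [-1.23, 4.37], [0.02, 3.11], [-2.88, 2.88]. Speed limits (rad/s): [2.39, 2.39, 3.01, 3.14, 3.14, 3.14].

## Interface

Orientations are given as a 3x3 rotation matrix whose columns are the frame's x, y, z axes.
In Python, from cell import observe, camera, calibration, finish_job, recognise, cut_out, tip_of gives the robot as it stands.
- The arm moves only by the tool move_arm, never from a script. Its argument "deltas" is a list of rows, each a list of 7 numbers: the shift along the world's x, y, z in m, then the turn, a rotation vector about the world's x, y, z in rad, then the closure, from 0 (fully open) to 1 (shut). A call has 1 to 10 rows; each row is the pose to reach, as a shift and turn from the pose commanded when the call began; what a row does not reach only later rows make up. A row lasts 1/10 s, in which the tool goes at most 50 mm and 8.59 degrees, less where a joint would pass 70% of its speed; a pose out of reach is approached as far as the arm can. A call with a gripper value outside its range is refused whole. The fingers move at their own pace and stop on an object; "force" is the grip in N (left out, the last holds). Time passes only in rows, so rows that repeat a pose let the fingers close. It gives the time, the measured TCP pose, the force and the opening at its end, in the units of the state.
- observe(): the state, without advancing time (a new reading comes with each control period).
- camera(name): name is "scene" or "side" or "wrist"; returns the picture (420x560x3 uint8, red, green, blue); there is no depth.
- calibration(name): a dict with "vertical_fov" (degrees; the focal length in pixels is half the picture's height over the tangent of half this angle, whatever the lens; pixels are square), "cx", "cy" (the principal point, pixels), "dist" ([k1, k2, p1, p2, k3] as OpenCV has them; the pictures are not rectified), "R" (3x3) and "t" (3): a world point X has camera coordinates R X + t. Camera axes: x right, y down, z forward; pixel columns grow to the right and rows downward; lengths in m; the calibration is good to about 2 mm. A picture is of the moment at which its call begins: read the wrist's pose just before it. calibration takes no time and is no camera call; for the wrist camera it gives the pose at the moment of the call.
- finish_job(): hands the job in, once; it reports no verdict.
Trained networks look in the newest picture that a camera, given by its name, has taken for a name from the list of things; names that differ only in an ending like _2 or _b are one class to them, and where a whole thing is asked for, a point or a joint stands for the part that bears it (a point fixed in the world has none). Each returns a list of dicts, best first, with "p" (0 to 1); they miss things now and then, are a little off and sometimes report something else, mostly with a low value. They report only what shows in the picture. A call takes as long as a camera call. They do not tell look-alikes from the thing itself.
- recognise(query, camera): "point" ([x, y, z] in m, in the coordinates of the camera as it stood for that picture, good to about 4 mm: the middle of the surface that is visible of it).
- cut_out(query, camera): "mask" (420x560 bool, what is visible of it).
- tip_of(query, camera): "point" ([x, y, z] in m, in the coordinates of the camera as it stood for that picture, good to about 4 mm: a listed point, or the origin of a listed thing).
The state is a dict: "clock": time; "joint_pos": joint angles; "joint_velocities": joint speeds; "joint_torque": joint torques, N m; "eef_pos": TCP position; "tool_rot": TCP orientation; "contact_force": force on the tool from outside, world axes, zero at the start; "torque": the same for the moment, N m; "width": finger opening in m.
Only numpy, scipy, OpenCV 4.12 (cv2) and the standard library are available. Lean on these libraries where they do the work, as an engineer would, in place of code of your own. Each camera call takes 0.05 s, during which the arm holds its last target. There are 200 camera calls.

## Task

First slide the round drum shell across the jig board, without lifting it off the board, until it drops into the round pocket and lies flat and fully home. Then, with its head end kept against the blue post, push the loose handle stick round until its tail meets the red post and it lies flat along the yellow line, pointing at the shell. Leave the shell seated, and do not disturb the glue bottle, the tape roll or the marker.

Things in the scene. Friction and masses are not known exactly. Their poses are not given: they have to be found in the camera images.
- board: Plywood jig board fixed to the table, 280 (x) x 400 (y) x 20 mm thick; origin at the centre of its underside, on the table; its top is 20 mm above the origin. It stays put. Its yaw differs from run to run.
- pocket (a point): Centre of the floor of the round pocket in the board, with a yellow floor: diameter 105 mm, 6 mm deep (this point is 14 mm above the table). At board x +55, y +110 mm. Axes as the board's.
- shell: Loose round wooden drum shell, about 0.09 kg, a shallow dish with its open side up: outer diameter 100 mm, 18 mm high, wall 6 mm (inner diameter 88 mm), floor 5 mm thick. Origin at the centre of its underside, z up. It starts lying on the board beside the pocket. Shut fingers fit inside it and can push it along by the inner face of its wall. Seated in the pocket (2.5 mm play all round) its rim stands 12 mm above the board's top.
- stick_mid (a point): Centre (half-way up) of the loose dark wooden handle stick, 180 mm long (its own y) x 24 mm wide (x) x 18 mm high, about 0.06 kg. Its +y end is the head, which starts beside the blue post; its -y end is the tail, which starts swung off the line towards the board's -x side by about 25 to 45 degrees.
- stick: The same handle stick; this origin is not its middle but a point level with its underside, 21.5 mm in -x and 68 mm in +y of the middle (in the stick's own axes), which at the start lies near the blue post's axis.
- post (a point): Foot, on the board's top, of the axis of the blue fixed post, 16 mm diameter, 30 mm high, at board x +34.5, y +10 mm. It stands on the -x side of the stick, 22 mm or so from its head end: the stick pivots about it when its tail is pushed towards board +x.
- stop (a point): Foot, on the board's top, of the axis of the red fixed post, 16 mm diameter, 30 mm high, at board x +75, y -125 mm. The stick's tail comes to rest with its +x side against it.
- line_mid (a point): Middle of where the stick belongs (9 mm above the board's top), over the 180 x 24 mm yellow line painted on the board, which runs along board y through x +55 mm, centred at y -58 mm. Axes as the board's; the stick's +y end points to the pocket.
- glue: Bystander: brown glue bottle with a white cap, 52 mm diameter, 150 mm high, standing on the table off the board's -y end. Origin at the centre of its underside.
- tape: Bystander: blue tape roll, 90 mm diameter, 24 mm high, lying on the table off the board's +y end. Origin at the centre of its underside.
- marker: Bystander: grey marker with a red cap, 130 mm long, 13 mm thick, lying on the table off the board's -y end. Origin on its underside, near its middle.
Not all that is in view belongs to the job. Of the things shaped like the stick, the dark wooden one is meant.

How it is judged:
By the outcome, as a careful person would: the job done as asked, in the order asked, and still so for the second after the job is handed in, with the robot touching nothing.
It also fails if it takes over 48 s, if anything falls off the work surface, if the arm or the gripper's body presses on something with over 40 N, if the wrist force passes 120 N, or if a joint passes its speed limit or range.

## Working session

There is one attempt and no reset: what is moved stays moved. The work goes in short steps, Python scripts to look and compute and a tool call to move; the robot and the scene stay as the last step left them, time stands still between calls to the robot, and variables do not carry over. Pictures are saved under pics/ and viewed, about 8 in all and at most 12, crops included, and the job is handed in when it is done.

Besides the shell and the picture viewer there is one more tool, called after "Emit:" as a command line: name --pt "numbers of a row" for each row, then --argument value for the rest. move_arm: Moves the arm, as the interface text tells. Its arguments: {"type":"object","properties":{"deltas":{"type":"array"},"force":{"type":"number"}},"required":["deltas"]}

```bash
mkdir -p pics; cat > h.py <<'E'
import numpy as np, cv2
from cell import observe, camera, calibration, finish_job, recognise, cut_out, tip_of
def K(c):
    f=210/np.tan(np.radians(c['vertical_fov'])/2)
    return np.array([[f,0,c['cx']],[0,f,c['cy']],[0,0,1.]])
def world(p,c): return np.array(c['R']).T@(np.array(p)-np.array(c['t']))
def onplane(uv,z,c):
    n=cv2.undistortPoints(np.array(uv,float).reshape(-1,1,2),K(c),np.array(c['dist'],float)).reshape(-1,2)
    R=np.array(c['R']);o=-R.T@np.array(c['t'])
    d=np.c_[n,np.ones(len(n))]@R
    return o+d*((z-o[2])/d[:,2])[:,None]
def proj(X,c):
    return cv2.projectPoints(np.array(X,float).reshape(-1,3),cv2.Rodrigues(np.array(c['R'],float))[0],np.array(c['t'],float),K(c),np.array(c['dist'],float))[0].reshape(-1,2)
def save(im,n,s=1): cv2.imwrite('pics/'+n,cv2.resize(im[:,:,::-1],None,fx=s,fy=s))
E
python3 - <<'E'
from h import *
for n in ['scene','side']:
    im=camera(n); c=calibration(n); save(im,n+'0.png',1.4)
    print(n,[a.round(2) for a in (-np.array(c['R']).T@np.array(c['t']),)])
    for q in ['pocket','shell','stick_mid','stick','post','stop','line_mid','board','glue','tape','marker']:
        for r in tip_of(q,n)[:2]: print(q,round(r['p'],2),world(r['point'],c).round(4))
E
```

```text
scene [array([1.16, 0.4 , 1.39])]
pocket 0.89 [0.594  0.0531 0.0141]
shell 0.91 [0.4602 0.0407 0.021 ]
stick_mid 0.78 [0.7763 0.2898 0.0086]
stick_mid 0.71 [ 0.2226 -0.2969  0.0052]
stick 0.7 [0.7074 0.2688 0.0049]
stick 0.57 [ 0.2778 -0.3479 -0.0021]
post 0.62 [ 0.599  -0.0506  0.0208]
stop 0.85 [ 0.6665 -0.1692  0.0233]
stop 0.69 [0.5317 0.2313 0.0063]
line_mid 0.81 [ 0.6365 -0.1071  0.0285]
board 0.61 [ 0.5628 -0.0659 -0.0024]
tape 0.89 [0.5299 0.232  0.001 ]
marker 0.58 [ 0.5639 -0.3615  0.0032]
side [array([ 0.08, -0.95,  0.61])]
pocket 0.61 [0.589  0.0545 0.0117]
pocket 0.49 [ 0.6032 -0.1096  0.0289]
shell 0.62 [0.4643 0.0403 0.0191]
stick_mid 0.84 [ 0.2246 -0.3051  0.0095]
stick_mid 0.72 [0.7742 0.2903 0.0091]
stick 0.98 [ 0.5967 -0.0409  0.0175]
stick 0.9 [ 0.2768 -0.344  -0.0019]
post 0.69 [ 0.5968 -0.0465  0.0165]
line_mid 0.9 [ 0.6362 -0.1104  0.027 ]
board 0.73 [ 0.5661 -0.0675  0.0045]
glue 0.94 [ 0.6717 -0.3326 -0.0059]
glue 0.68 [ 0.5672 -0.0684  0.0025]
tape 0.67 [ 0.5267  0.2317 -0.0051]
tape 0.36 [ 0.6738 -0.333  -0.0021]
marker 0.58 [ 0.5675 -0.3563 -0.0014]
```

View pics/scene0.png

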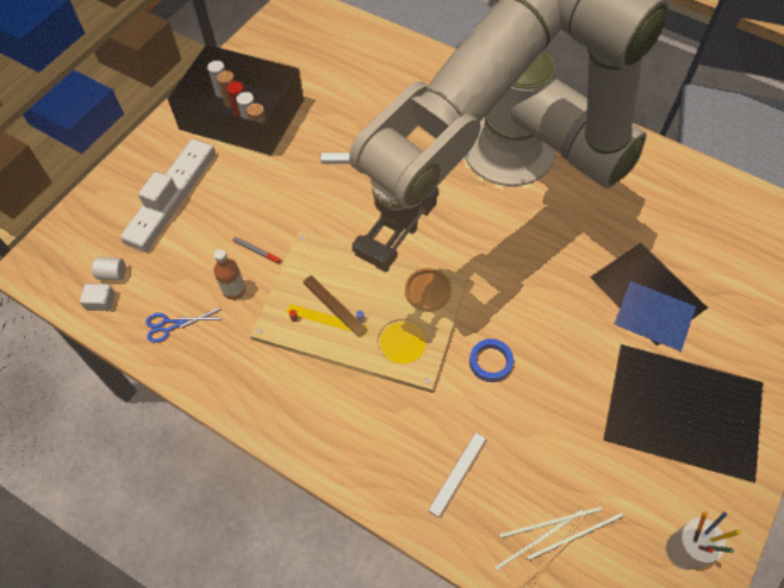

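View pics/side0.png

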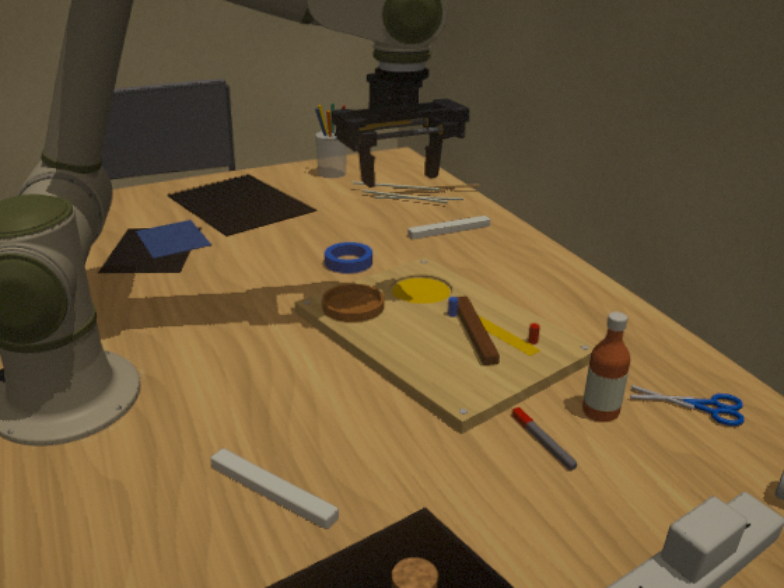

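```bash
python3 - <<'E'
from h import *
o=observe(); print(o['clock'],o['eef_pos'],np.array(o['tool_rot']).round(2).tolist(),o['width'])
n='wrist'
c=calibration(n);im=camera(n);  save(im,n+'0.png',1.4)
print(-np.array(c['R']).T@np.array(c['t']))
for q in ['pocket','shell','stick_mid','stick','post','stop','line_mid']:
    for r in tip_of(q,n)[:2]: print(q,round(r['p'],2),world(r['point'],c).round(4))
E
```

```text
1.2 [ 5.25000511e-01 -2.78909723e-05  2.38714154e-01] [[1.0, -0.0, -0.0], [-0.0, -1.0, 0.0], [-0.0, -0.0, -1.0]] 0.08804771630768198
[0.5253716  0.06710452 0.38481739]
pocket 0.9 [0.5951 0.053  0.0158]
shell 0.9 [0.4655 0.0395 0.0175]
stick_mid 0.75 [ 0.5982 -0.1097  0.0289]
stick 0.78 [ 0.5931 -0.0444  0.0183]
post 0.89 [ 0.5925 -0.0482  0.0198]
post 0.19 [ 0.5992 -0.1116  0.0311]
line_mid 0.6 [ 0.6318 -0.1052  0.0296]
```

View pics/wrist0.png

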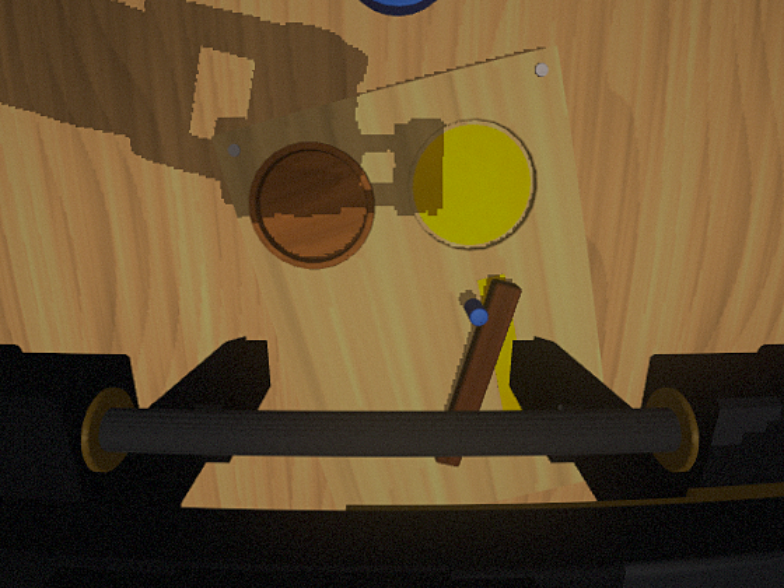

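```bash
cat >> h.py <<'E'
def shell_fit(n='wrist',z=0.038,cc=None):
    # circle fit on the mask outline, projected onto the rim plane
    r=cut_out('shell',n)
    if not r: return None
    m=r[0]['mask'].astype(np.uint8)
    k=max(cv2.findContours(m,0,cv2.CHAIN_APPROX_NONE)[0],key=cv2.contourArea).reshape(-1,2)
    P=onplane(k,z,cc or calibration(n))[:,:2]
    return circ(P)
def circ(P):
    from scipy.optimize import least_squares
    s=least_squares(lambda v:np.hypot(P[:,0]-v[0],P[:,1]-v[1])-v[2],[*P.mean(0),.05],loss='soft_l1',f_scale=.001)
    return s.x.round(4),round(float(np.sqrt(2*s.cost/len(P))),5)
def yellow(im,z,c):
    h=cv2.cvtColor(im,cv2.COLOR_RGB2HSV); m=cv2.inRange(h,(22,225,60),(34,255,255))
    k=max(cv2.findContours(m,0,cv2.CHAIN_APPROX_NONE)[0],key=cv2.contourArea).reshape(-1,2)
    return circ(onplane(k,z,c)[:,:2])
E
python3 - <<'E'
from h import *
c=calibration('wrist'); im=camera('wrist')
print('shell',shell_fit()); print('pocket',yellow(im,.014,c),yellow(im,.02,c))
# board pose from network points
B=np.array([[55,110],[34.5,10],[75,-125],[55,-58]])/1e3
W=np.array([[.594,.0534],[.5955,-.048],[.6665,-.1692],[.635,-.1075]])
a=B-B.mean(0);w=W-W.mean(0)
t=np.arctan2((a[:,0]*w[:,1]-a[:,1]*w[:,0]).sum(),(a*w).sum())
R=np.array([[np.cos(t),-np.sin(t)],[np.sin(t),np.cos(t)]]);o=W.mean(0)-R@B.mean(0)
print(np.degrees(t),o,(B@R.T+o).round(4))
E
```

```text
shell (array([0.464 , 0.0389, 0.0487]), 0.00049)
pocket (array([0.5931, 0.0545, 0.048 ]), 0.00037) (array([0.592 , 0.0547, 0.0472]), 0.00036)
13.486362506133073 [ 0.56571503 -0.06530691] [[ 0.5935  0.0545]
 [ 0.5969 -0.0475]
 [ 0.6678 -0.1694]
 [ 0.6327 -0.1089]]
```

Emit:
move_arm --pt "-0.061 0.039 -0.119 0 0 -1.452 1" --pt "-0.061 0.039 -0.119 0 0 -1.452 1" --pt "-0.061 0.039 -0.119 0 0 -1.452 1" --pt "-0.061 0.039 -0.119 0 0 -1.452 1" --pt "-0.061 0.039 -0.119 0 0 -1.452 1" --pt "-0.061 0.039 -0.119 0 0 -1.452 1" --pt "-0.061 0.039 -0.119 0 0 -1.452 1" --pt "-0.061 0.039 -0.119 0 0 -1.452 1" --pt "-0.061 0.039 -0.119 0 0 -1.452 1" --pt "-0.061 0.039 -0.119 0 0 -1.452 1" --force 10

```text
clock: 2.7
eef_pos: [0.4641, 0.039, 0.1198]
tool_rot: [[0.113, -0.994, 0.0], [-0.994, -0.113, -0.0], [0.0, -0.0, -1.0]]
contact_force: [-0.4, 0.3, -0.2]
width: 0.0105
```

Emit:
move_arm --pt "0 0 -0.03 0 0 0 1" --pt "0 0 -0.06 0 0 0 1" --pt "0 0 -0.08 0 0 0 1" --pt "0 0 -0.092 0 0 0 1" --pt "0 0 -0.092 0 0 0 1"

```text
clock: 3.2
eef_pos: [0.4638, 0.039, 0.0269]
tool_rot: [[0.118, -0.993, -0.001], [-0.993, -0.118, 0.0], [-0.0, 0.001, -1.0]]
contact_force: [-0.2, -0.3, 0.8]
width: 0.0004
```

```bash
python3 - <<'E'
from h import *
o=observe(); print(o['clock'],o['eef_pos'],np.array(o['tool_rot']).round(3).tolist(),o['width'],o['contact_force'])
c=calibration('wrist');im=camera('wrist');save(im,'w1.png',1.2)
print('pocket',yellow(im,.014,c))
E
```

```text
3.2 [0.46378593 0.03901386 0.02694902] [[0.118, -0.993, -0.001], [-0.993, -0.118, 0.0], [-0.0, 0.001, -1.0]] 0.0003781220498840781 [-0.15217582 -0.32781739  0.79376947]
pocket (array([0.5733, 0.052 , 0.0331]), 0.0039)
```

View pics/w1.png

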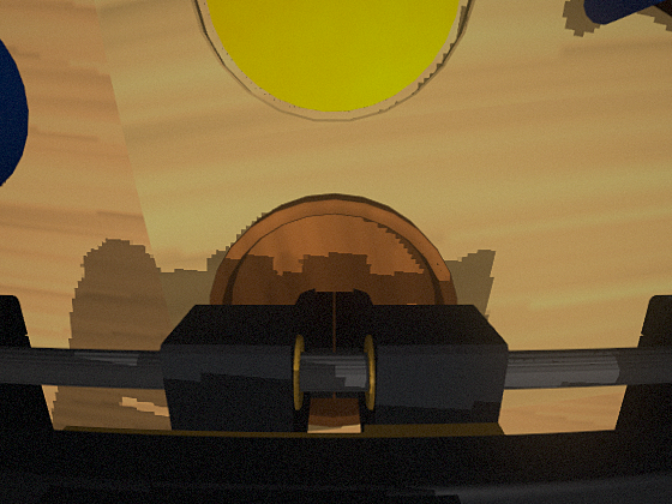

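Emit:
move_arm --pt "0.015 0.002 0 0 0 0 1" --pt "0.028 0.0033 0 0 0 0 1" --pt "0.036 0.0043 0 0 0 0 1" --pt "0.046 0.0055 0 0 0 0 1" --pt "0.058 0.007 0 0 0 0 1" --pt "0.07 0.0083 0 0 0 0 1" --pt "0.082 0.0098 0 0 0 0 1" --pt "0.094 0.0112 0 0 0 0 1" --pt "0.106 0.0126 0 0 0 0 1" --pt "0.118 0.014 0 0 0 0 1"

```text
clock: 4.25
eef_pos: [0.5824, 0.0531, 0.0283]
tool_rot: [[0.119, -0.993, 0.0], [-0.993, -0.119, -0.0], [0.0, 0.0, -1.0]]
contact_force: [-0.9, 0.2, -0.6]
width: 0.0006
```

```bash
python3 - <<'E'
from h import *
o=observe(); print(o['clock'],o['eef_pos'],o['contact_force'])
c=calibration('wrist');im=camera('wrist');save(im,'w2.png',1.2)
for n in ['scene','side']:
    camera(n);cc=calibration(n)
    print(n,shell_fit(n,.038))
    for q in ['shell','pocket']:
        for r in tip_of(q,n)[:1]: print(q,round(r['p'],2),world(r['point'],cc).round(4))
E
```

```text
4.25 [0.58239535 0.05307956 0.0282584 ] [-0.89511394  0.16989002 -0.5697418 ]
scene (array([0.5658, 0.0549, 0.0404]), 0.00306)
shell 0.7 [0.5542 0.0506 0.0225]
pocket 0.64 [0.5934 0.0574 0.0144]
side (array([0.5392, 0.0274, 0.0558]), 0.00363)
shell 0.73 [0.5558 0.0453 0.0164]
pocket 0.78 [0.5884 0.0552 0.0126]
```

View pics/w2.png

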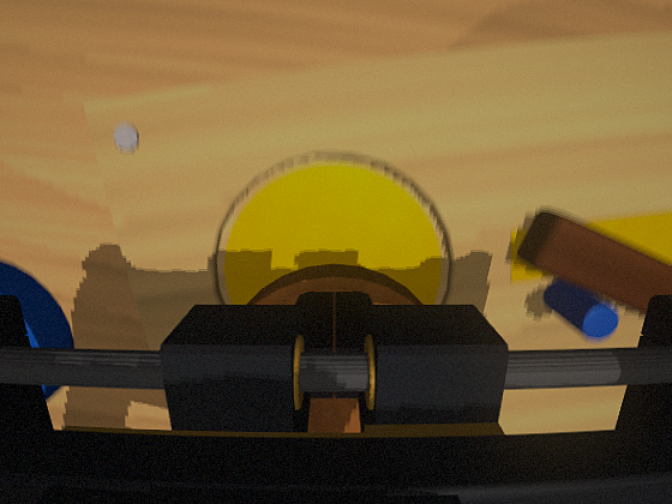

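Emit:
move_arm --pt "0.006 0.001 0 0 0 0 1" --pt "0.012 0.002 0 0 0 0 1" --pt "0.018 0.003 0 0 0 0 1" --pt "0.023 0.0037 0 0 0 0 1" --pt "0.027 0.0042 0 0 0 0 1" --pt "0.03 0.0046 0 0 0 0 1" --pt "0.033 0.005 0 0 0 0 1" --pt "0.036 0.0054 0 0 0 0 1" --pt "0.038 0.0057 0 0 0 0 1" --pt "0.04 0.006 0 0 0 0 1"

```text
clock: 5.7
eef_pos: [0.6222, 0.059, 0.0278]
tool_rot: [[0.118, -0.993, 0.0], [-0.993, -0.118, -0.0], [0.0, -0.0, -1.0]]
contact_force: [-0.4, 0.6, 0.9]
width: 0.0006
```

Emit:
move_arm --pt "0.001 0 0 0 0 0 1" --pt "0.002 0 0 0 0 0 1" --pt "0.003 0 0 0 0 0 1" --pt "0.004 0 0 0 0 0 1"

```text
clock: 6.1
eef_pos: [0.626, 0.059, 0.0278]
tool_rot: [[0.119, -0.993, -0.0], [-0.993, -0.119, 0.0], [-0.0, 0.0, -1.0]]
contact_force: [-2.1, -0.9, 0.7]
width: 0.0006
```

```bash
python3 - <<'E'
from h import *
o=observe(); print(o['clock'],o['eef_pos'],o['contact_force'])
c=calibration('wrist');im=camera('wrist');save(im,'w3.png',1.2)
E
```

```text
6.1 [0.62602712 0.0589785  0.02775896] [-2.13354866 -0.93961736  0.69070586]
```

View pics/w3.png

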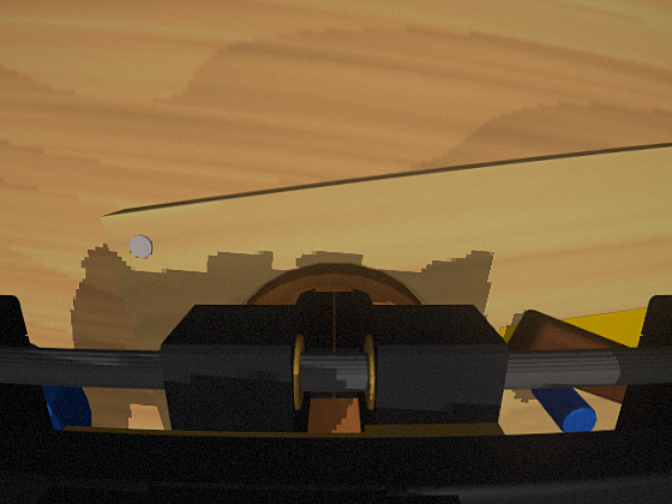

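Emit:
move_arm --pt "0.001 0 0 0 0 0 1" --pt "0.002 0 0 0 0 0 1" --pt "0.002 0 0 0 0 0 1"

```text
clock: 6.45
eef_pos: [0.6273, 0.059, 0.0278]
tool_rot: [[0.119, -0.993, -0.002], [-0.993, -0.119, -0.0], [-0.0, 0.002, -1.0]]
contact_force: [-8.4, -0.1, 5.8]
width: 0.0007
```

Emit:
move_arm --pt "-0.006 0 0 0 0 0 1" --pt "-0.02 -0.002 0 0 0 0 1" --pt "-0.034 -0.004 0.0 0 0 0 1" --pt "-0.034 -0.004 0.03 0 0 0 1" --pt "-0.034 -0.004 0.07 0 0 0 1" --pt "-0.06 -0.006 0.11 0 0 0 1" --pt "-0.09 -0.006 0.15 0 0 0 1" --pt "-0.09 -0.006 0.15 0 0 0 1"

```text
clock: 7.25
eef_pos: [0.5379, 0.0531, 0.1832]
tool_rot: [[0.119, -0.993, 0.009], [-0.993, -0.119, -0.001], [0.002, -0.009, -1.0]]
contact_force: [0.6, 0.0, 0.6]
width: 0.0005
```

```bash
python3 - <<'E'
from h import *
o=observe(); print(o['clock'],o['eef_pos'],o['contact_force'])
c=calibration('wrist');im=camera('wrist');save(im,'w4.png',1.2)
for z in (.032,.038): print(shell_fit('wrist',z))
for q in ['shell','pocket','stick','stick_mid','post','stop','line_mid']:
    for r in tip_of(q,'wrist')[:1]: print(q,round(r['p'],2),world(r['point'],c).round(4))
E
```

```text
7.25 [0.53793298 0.0530984  0.18321369] [0.63608853 0.04117163 0.59089347]
(array([0.595 , 0.0546, 0.048 ]), 0.00038)
(array([0.5948, 0.0548, 0.0468]), 0.00037)
shell 0.75 [0.5982 0.0558 0.0139]
stick 0.79 [ 0.5957 -0.0436  0.0171]
stick_mid 0.65 [ 0.6034 -0.111   0.029 ]
post 0.87 [ 0.598  -0.0487  0.0202]
stop 0.58 [ 0.6684 -0.1716  0.0192]
line_mid 0.56 [ 0.6354 -0.1038  0.0301]
```

View pics/w4.png

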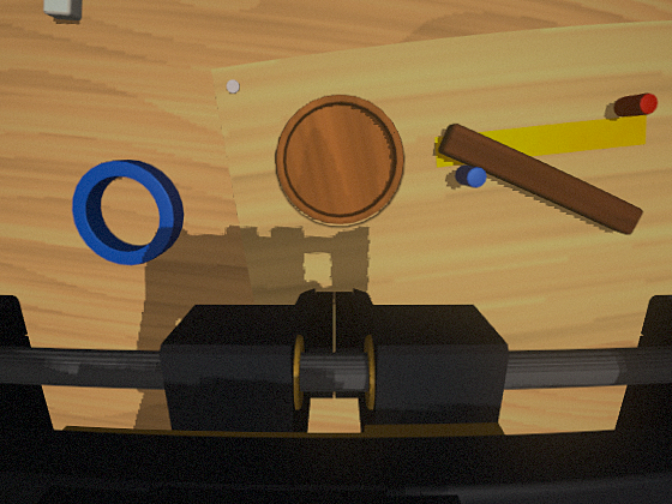

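```bash
cat >> h.py <<'E'
from scipy.optimize import minimize
BO=np.array([.566,-.0655,13.6])
def toworld(p,bo=BO):
    t=np.radians(bo[2]);R=np.array([[np.cos(t),-np.sin(t)],[np.sin(t),np.cos(t)]]);return np.atleast_2d(p)@R.T+bo[:2]
def toboard(p,bo=BO):
    t=np.radians(bo[2]);R=np.array([[np.cos(t),-np.sin(t)],[np.sin(t),np.cos(t)]]);return (np.atleast_2d(p)-bo[:2])@R
def box_fit(m,c,x0,z0=.02,dim=(.024,.18,.018)):
    bx=np.array([[a*dim[0]/2,b*dim[1]/2,z0+k*dim[2]] for a in(-1,1) for b in(-1,1) for k in(0,1)])
    S=8
    def cost(v):
        P=bx.copy();P[:,:2]=toworld(bx[:,:2],(v[0],v[1],v[2]*1000))
        h=cv2.convexHull(proj(P,c).astype(np.float32))
        q=np.zeros(m.shape,np.uint8);cv2.fillConvexPoly(q,np.round(h*16).astype(np.int32),1,shift=4)
        return ((q>0)!=m).sum()/m.sum()
    b=None
    x=np.array([x0[0],x0[1],x0[2]/1000])
    for s in (.008,.004,.002):
        r=minimize(cost,x,method='Nelder-Mead',options=dict(initial_simplex=[x]+[x+s*np.eye(3)[i] for i in range(3)],xatol=1e-5,fatol=1e-4)); x=r.x
    return np.array([x[0],x[1],x[2]*1000]),r.fun
E
python3 - <<'E'
from h import *
c=calibration('wrist');im=camera('wrist')
# yellow line pixels -> board yaw
h=cv2.cvtColor(im,cv2.COLOR_RGB2HSV); y=cv2.inRange(h,(22,225,60),(34,255,255))
k=max(cv2.findContours(y,0,cv2.CHAIN_APPROX_NONE)[0],key=cv2.contourArea).reshape(-1,2)
P=onplane(k,.02,c)[:,:2]; b=toboard(P)*1000
print('line extents board mm',np.percentile(b,[2,50,98],axis=0).round(1))
e=b[(b[:,0]>60)&(b[:,1]<-20)]; print('far edge fit x=a*y+b',np.polyfit(e[:,1],e[:,0],1), e[:,1].min(),e[:,1].max())
for n in ['wrist','scene','side']:
    if n!='wrist': camera(n)
    cc=calibration(n)
    for r in cut_out('stick',n):
        m=r['mask']; v,u=np.argwhere(m).mean(0)
        w=onplane([[u,v]],.03,cc)[0]
        if abs(w[0]-.6)<.06 and abs(w[1]+.11)<.06:
            f,co=box_fit(m,cc,(w[0],w[1],45)); 
            mid=toboard(f[:2])[0]; a=f[2]-BO[2]; t=np.radians(a)
            org=mid+np.array([-.0215*np.cos(t)-.068*np.sin(t),-.0215*np.sin(t)+.068*np.cos(t)])
            print(n,round(r['p'],2),f.round(4),round(co,3),'board mid',(mid*1e3).round(1),'ang',a.round(1),'org',(org*1e3).round(1))
    for q in ['post','stop']:
        for r in tip_of(q,n)[:1]: print(n,q,round(r['p'],2),world(r['point'],cc).round(4),(toboard(world(r['point'],cc)[:2])*1e3).round(1))
E
```

```text
line extents board mm [[  44.1 -147.6]
 [  63.6  -79.6]
 [  67.9   -6.7]]
far edge fit x=a*y+b [-9.18633212e-06  6.69196306e+01] -147.76469306621394 -20.000212418305978
wrist 0.72 [  0.6016  -0.1122 -14.1475] 0.079 board mid [ 23.6 -53.7] ang -27.7 org [36.2 16.5]
wrist post 0.92 [ 0.5973 -0.0472  0.0174] [[34.7 10.4]]
wrist stop 0.75 [ 0.6677 -0.1713  0.0195] [[  74.  -126.7]]
scene 0.84 [  0.6092  -0.0821 -15.0047] 0.451 board mid [ 38.1 -26.3] ang -28.6 org [51.8 43.7]
scene post 0.88 [ 0.5993 -0.0466  0.0214] [[36.8 10.5]]
scene stop 0.74 [ 0.6666 -0.1676  0.0216] [[  73.8 -122.9]]
side 0.73 [  0.6022  -0.1082 -15.6334] 0.265 board mid [ 25.1 -50. ] ang -29.2 org [39.6 19.8]
side post 0.69 [ 0.5967 -0.0479  0.0136] [[33.9  9.9]]
side stop 0.6 [ 0.5963 -0.0453  0.0137] [[34.2 12.6]]
```

```bash
python3 - <<'E'
from h import *
def tcp(a,gap,s,yc=-60):
    t=np.radians(a);R=np.array([[np.cos(t),-np.sin(t)],[np.sin(t),np.cos(t)]])
    mid=np.array([34.5,10])-R@[-20,s]
    return mid,toworld((mid+R@[-21-gap,yc])/1e3)[0]
a0=-27.7
for a,g in [(a0,25),(a0,3),(-22,0),(-16,0),(-10,0),(-5,0),(-2,0),(0,0),(0,-1)]:
    m,p=tcp(a,g,62+8*np.radians(a-a0)); print(a,g,m.round(1),p.round(4),'yaw',round(a+13.6,1))
print(observe()['eef_pos'])
E
```

```text
-27.7 25 [ 23.4 -54.2] [ 0.5422 -0.1597] yaw -14.1
-27.7 3 [ 23.4 -54.2] [ 0.5636 -0.165 ] yaw -14.1
-22 0 [ 29.5 -55.7] [ 0.5783 -0.169 ] yaw -8.4
-16 0 [ 36.2 -56.7] [ 0.591  -0.1712] yaw -2.4
-10 0 [ 43. -57.] [ 0.604 -0.172] yaw 3.6
-5 0 [ 48.7 -56.7] [ 0.6149 -0.1716] yaw 8.6
-2 0 [ 52.2 -56.2] [ 0.6215 -0.1709] yaw 11.6
0 0 [ 54.5 -55.9] [ 0.6258 -0.1702] yaw 13.6
0 -1 [ 54.5 -55.9] [ 0.6268 -0.17  ] yaw 13.6
[0.53799803 0.05299327 0.17774396]
```

Emit:
move_arm --pt "0.004 -0.05 0 0 0 -0.1 1" --pt "0.004 -0.095 -0.01 0 0 -0.2 1" --pt "0.004 -0.14 -0.03 0 0 -0.3 1" --pt "0.004 -0.18 -0.05 0 0 -0.365 1" --pt "0.004 -0.213 -0.078 0 0 -0.365 1" --pt "0.004 -0.213 -0.1 0 0 -0.365 1" --pt "0.004 -0.213 -0.125 0 0 -0.365 1" --pt "0.004 -0.213 -0.14 0 0 -0.365 1" --pt "0.004 -0.213 -0.153 0 0 -0.365 1" --pt "0.004 -0.213 -0.153 0 0 -0.365 1"

```text
clock: 9.35
eef_pos: [0.5414, -0.1597, 0.0234]
tool_rot: [[-0.244, -0.97, -0.002], [-0.97, 0.244, 0.001], [-0.001, 0.002, -1.0]]
contact_force: [-0.2, 0.2, 0.7]
width: 0.0003
```

```bash
python3 - <<'E'
from h import *
o=observe(); print(o['clock'],o['eef_pos'],o['contact_force'])
a=camera('wrist');b=camera('side');save(np.vstack([a[:,:],b[150:300,150:][:, :410] if 0 else cv2.resize(b[150:300,180:460],(560,300))]),'w5.png',.8)
E
```

```text
9.35 [ 0.54135786 -0.15966032  0.0233661 ] [-0.18433348  0.20523289  0.69404795]
```

View pics/w5.png

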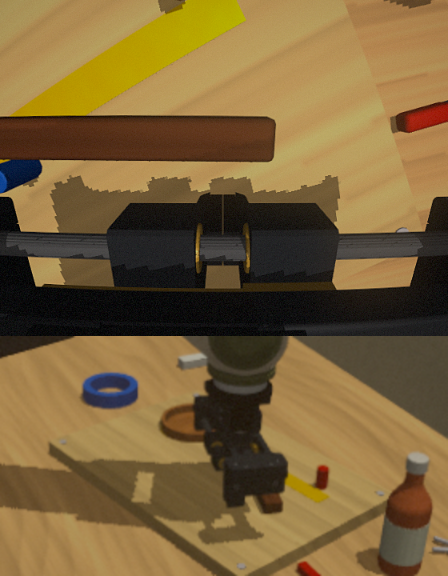

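Emit:
move_arm --pt "0.012 -0.003 0.001 0 0 0 1" --pt "0.0216 -0.005 0.001 0 0 0 1" --pt "0.026 -0.0063 0.001 0 0 0.03 1" --pt "0.031 -0.0077 0.001 0 0 0.065 1" --pt "0.0363 -0.009 0.001 0 0 0.1 1" --pt "0.0427 -0.0101 0.001 0 0 0.152 1" --pt "0.049 -0.0112 0.001 0 0 0.204 1" --pt "0.0555 -0.0117 0.001 0 0 0.257 1" --pt "0.062 -0.012 0.001 0 0 0.309 1" --pt "0.062 -0.012 0.001 0 0 0.309 1"

```text
clock: 10.45
eef_pos: [0.6046, -0.1721, 0.0263]
tool_rot: [[0.065, -0.998, 0.001], [-0.998, -0.065, -0.001], [0.001, -0.001, -1.0]]
contact_force: [0.2, -0.0, -0.3]
width: 0.0004
```

```bash
python3 - <<'E'
from h import *
o=observe(); print(o['clock'],o['eef_pos'],o['contact_force'])
a=camera('wrist');save(a,'w6.png')
E
```

```text
10.45 [ 0.6045735  -0.17207471  0.02631618] [ 0.16951016 -0.02427597 -0.32191908]
```

View pics/w6.png

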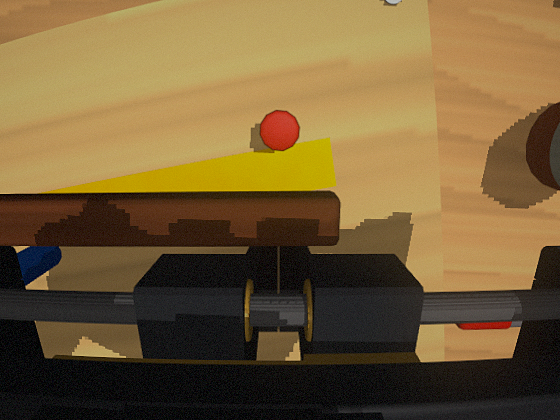

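Emit:
move_arm --pt "0.0055 0.0001 0 0 0 0.044 1" --pt "0.0109 0.0004 0 0 0 0.087 1" --pt "0.0142 0.0007 0 0 0 0.114 1" --pt "0.0175 0.0011 0 0 0 0.14 1" --pt "0.0197 0.0014 0 0 0 0.158 1" --pt "0.0218 0.0018 0 0 0 0.175 1" --pt "0.0218 0.0018 0 0 0 0.175 1"

```text
clock: 11.2
eef_pos: [0.6257, -0.1702, 0.0257]
tool_rot: [[0.236, -0.972, -0.0], [-0.972, -0.236, -0.0], [-0.0, 0.0, -1.0]]
contact_force: [-2.3, -1.0, 1.4]
width: 0.0002
```

Emit:
move_arm --pt "0.0007 0.0002 0 0 0 0 1" --pt "0.0013 0.0003 0 0 0 0 1" --pt "0.0013 0.0003 0 0 0 0 1"

```text
clock: 11.5
eef_pos: [0.6259, -0.1702, 0.0257]
tool_rot: [[0.235, -0.972, -0.003], [-0.972, -0.235, 0.0], [-0.001, 0.003, -1.0]]
contact_force: [-8.5, -1.0, 4.9]
width: 0.0004
```

Emit:
move_arm --pt "-0.006 -0.0015 0 0 0 0 1" --pt "-0.02 -0.005 0 0 0 0 1" --pt "-0.03 -0.008 0.02 0 0 0 1" --pt "-0.04 0.0 0.06 0 0 0 1" --pt "-0.06 0.03 0.1 0 0 0 1" --pt "-0.08 0.06 0.14 0 0 0 1" --pt "-0.08 0.08 0.17 0 0 0 1" --pt "-0.08 0.1 0.19 0 0 0 1" --pt "-0.08 0.1 0.19 0 0 0 1" --pt "-0.08 0.1 0.19 0 0 0 1"

```text
clock: 12.5
eef_pos: [0.5469, -0.07, 0.2151]
tool_rot: [[0.236, -0.972, -0.0], [-0.972, -0.236, 0.0], [-0.0, 0.0, -1.0]]
contact_force: [0.0, 0.3, -0.5]
width: 0.0003
```

```bash
cat > chk.py <<'E'
from h import *
o=observe(); print(o['clock'],o['eef_pos'],o['contact_force'])
n='wrist';cc=calibration(n);im=camera(n)
L=np.array([[43,-148],[67,-148],[67,32],[43,32]])/1e3
out=im.copy()
cv2.polylines(out,[proj(np.c_[toworld(L),np.full(4,.02)],cc).astype(int)],1,(0,255,0)) 
cv2.polylines(out,[proj(np.c_[toworld(L),np.full(4,.038)],cc).astype(int)],1,(0,255,255)) 
save(out,'chk%d.png'%int(o['clock']*10),1.4)
for z in (.032,.038): print('shell',shell_fit(n,z))
for r in cut_out('stick',n)[:1]:
    m=r['mask']; f,co=box_fit(m,cc,(.634,-.107,13))
    print(round(r['p'],2),f.round(4),round(co,3),'board mid',(toboard(f[:2])*1e3).round(1),'ang',(f[2]-BO[2]).round(1))
for q in ['shell','stick','stick_mid','post','stop']:
    for r in tip_of(q,n)[:1]: w=world(r['point'],cc);print(q,round(r['p'],2),w.round(4),(toboard(w[:2])*1e3).round(1))
E
python3 chk.py; ls pics
```

```text
12.5 [ 0.54694628 -0.07003813  0.21508766] [ 0.02514035  0.31052937 -0.54578186]
shell (array([0.5953, 0.0521, 0.049 ]), 0.00075)
shell (array([0.5957, 0.05  , 0.0481]), 0.00074)
0.66 [ 0.6339 -0.1051 13.9598] 0.033 board mid [[ 56.7 -54.4]] ang 0.4
shell 0.73 [0.5956 0.0579 0.0139] [[ 57.8 113. ]]
stick 0.94 [ 0.5944 -0.0494  0.0191] [[31.4  9. ]]
stick_mid 0.95 [ 0.6312 -0.1044  0.0289] [[ 54.2 -53.1]]
post 0.91 [ 0.5947 -0.0463  0.0198] [[32.4 12. ]]
stop 0.75 [ 0.6696 -0.1708  0.019 ] [[  75.9 -126.7]]
chk125.png
scene0.png
side0.png
w1.png
w2.png
w3.png
w4.png
w5.png
w6.png
wrist0.png
```

View pics/chk125.png

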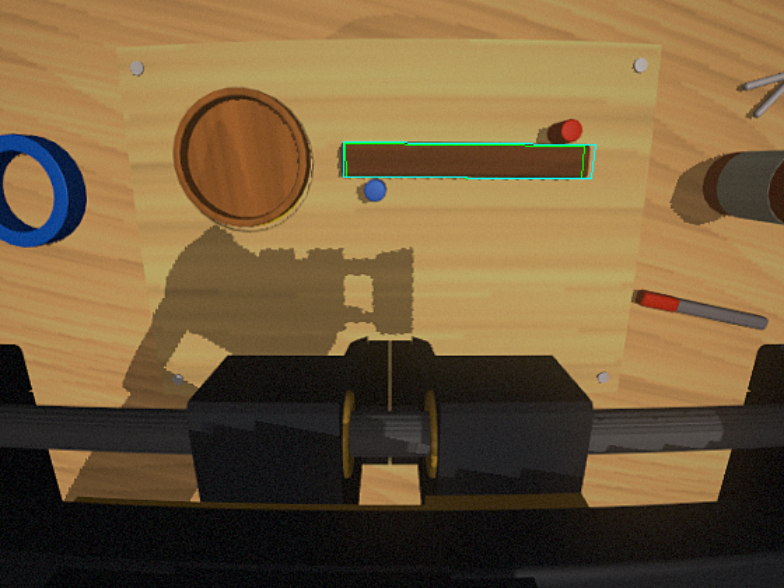

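```bash
python3 - <<'E'
from h import *
S=toworld([.055,.110])[0]; out=[]
for n in ['scene','side']:
    im=camera(n);c=calibration(n);u,v=proj([[*S,.025]],c)[0].astype(int)
    out.append(cv2.resize(im[v-35:v+35,u-50:u+50],(560,392),interpolation=cv2.INTER_CUBIC))
save(np.vstack(out),'sh.png',.76)
for b in ([.055,.0455],[.055,.041],[.03,.05]): print(b,toworld(b)[0].round(4))
E
```

```text
[0.055, 0.0455] [ 0.6088 -0.0083]
[0.055, 0.041] [ 0.6098 -0.0127]
[0.03, 0.05] [ 0.5834 -0.0098]
```

View pics/sh.png

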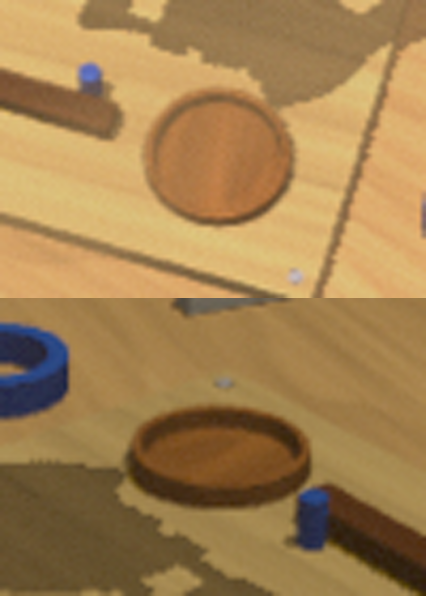

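Emit:
move_arm --pt "0.0615 0.0624 -0.02 0 0 1.571 1" --pt "0.0615 0.0624 -0.04 0 0 1.571 1" --pt "0.0615 0.0624 -0.06 0 0 1.571 1" --pt "0.0615 0.0624 -0.08 0 0 1.571 1" --pt "0.0615 0.0624 -0.1 0 0 1.571 1" --pt "0.0615 0.0624 -0.115 0 0 1.571 1" --pt "0.0615 0.0624 -0.115 0 0 1.571 1" --pt "0.0615 0.0624 -0.115 0 0 1.571 1" --pt "0.0615 0.0624 -0.115 0 0 1.571 1" --pt "0.0615 0.0624 -0.115 0 0 1.571 1"

```text
clock: 14.05
eef_pos: [0.6087, -0.0075, 0.1006]
tool_rot: [[0.985, 0.172, -0.0], [0.172, -0.985, -0.0], [-0.0, 0.0, -1.0]]
contact_force: [0.7, 0.6, 0.3]
width: 0.0002
```

Emit:
move_arm --pt "0 0 0 0 0 0 1" --pt "0 0 0 0 0 0 1" --pt "0 0 0 0 0 0 1"

```text
clock: 14.35
eef_pos: [0.6086, -0.0075, 0.1007]
tool_rot: [[0.987, 0.163, 0.0], [0.163, -0.987, 0.0], [0.0, -0.0, -1.0]]
contact_force: [0.0, -0.0, 0.3]
width: 0.0007
```

Emit:
move_arm --pt "0 0 0 0 0 0.073 1" --pt "0 0 -0.03 0 0 0.073 1" --pt "0 0 -0.05 0 0 0.073 1" --pt "0 0 -0.058 0 0 0.073 1" --pt "0 0 -0.066 0 0 0.073 1" --pt "0 0 -0.073 0 0 0.073 1" --pt "0 0 -0.073 0 0 0.073 1"

```text
clock: 15.05
eef_pos: [0.6085, -0.0075, 0.0274]
tool_rot: [[0.971, 0.237, -0.0], [0.237, -0.971, 0.0], [-0.0, -0.0, -1.0]]
contact_force: [0.9, 0.2, -0.0]
width: 0.0003
```

Emit:
move_arm --pt "0.0003 -0.0012 0 0 0 0 1" --pt "0.0006 -0.0024 0 0 0 0 1" --pt "0.0009 -0.0037 0 0 0 0 1" --pt "0.0012 -0.0049 0 0 0 0 1" --pt "0.0012 -0.0049 0 0 0 0 1"

```text
clock: 15.55
eef_pos: [0.61, -0.0126, 0.0279]
tool_rot: [[0.971, 0.238, 0.0], [0.238, -0.971, -0.0], [0.0, 0.0, -1.0]]
contact_force: [-0.6, -0.6, -0.1]
width: 0.0007
```

Emit:
move_arm --pt "-0.0007 0.0029 0 0 0 0 1" --pt "-0.0007 0.0029 0.02 0 0 0 1" --pt "-0.0007 0.0029 0.06 0 0 0 1" --pt "-0.02 -0.03 0.1 0 0 0 1" --pt "-0.02 -0.07 0.14 0 0 0 1" --pt "-0.02 -0.11 0.18 0 0 0 1" --pt "-0.02 -0.15 0.22 0 0 0 1" --pt "-0.02 -0.15 0.22 0 0 0 1" --pt "-0.02 -0.15 0.22 0 0 0 1"

```text
clock: 16.45
eef_pos: [0.5902, -0.1646, 0.25]
tool_rot: [[0.972, 0.235, 0.004], [0.235, -0.972, -0.002], [0.003, 0.003, -1.0]]
contact_force: [0.4, 0.2, 0.2]
width: 0.0007
```

```bash
python3 chk.py; ls -t pics|head -1
```

```text
16.45 [ 0.59023419 -0.16457739  0.24996809] [0.42256923 0.19842316 0.22175798]
shell (array([0.598 , 0.0293, 0.0291]), 0.00387)
shell (array([0.5971, 0.0277, 0.0286]), 0.00383)
0.93 [ 0.8145 -0.6541 47.5861] 1.0 board mid [[ 103.2 -630.6]] ang 34.0
stick 0.89 [ 0.281  -0.3501 -0.0004] [[-343.9 -209.6]]
stick_mid 0.89 [ 0.6323 -0.111   0.0293] [[ 53.7 -59.8]]
post 0.87 [ 0.5931 -0.0486  0.0182] [[30.4 10.1]]
stop 0.95 [ 0.6666 -0.1695  0.0153] [[  73.3 -124.7]]
chk164.png
```

View pics/chk164.png

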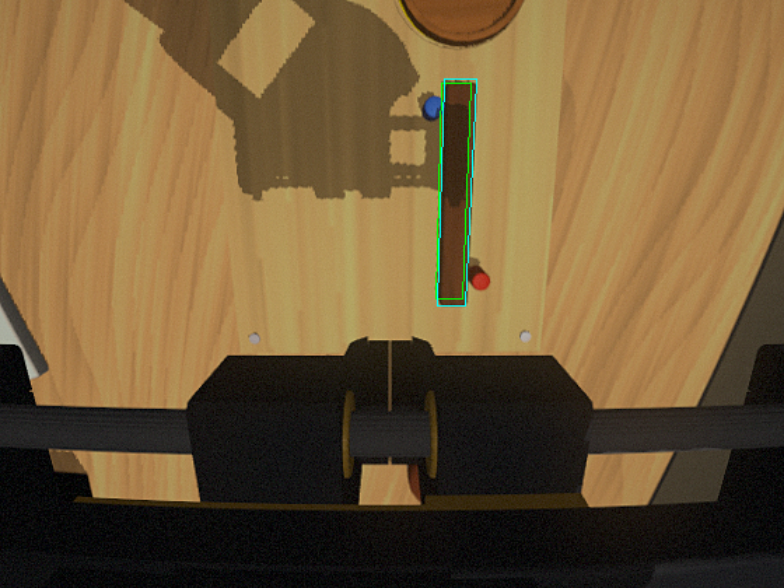

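```bash
python3 - <<'E'
from h import *
c=calibration('wrist');camera('wrist')
for r in cut_out('stick','wrist'):
    v,u=np.argwhere(r['mask']).mean(0);w=onplane([[u,v]],.03,c)[0]
    if abs(w[0]-.634)<.05 and abs(w[1]+.107)<.05:
        f,co=box_fit(r['mask'],c,(.634,-.107,13)); print('stick',(toboard(f[:2])*1e3).round(1),(f[2]-BO[2]).round(1),round(co,3))
for n in ['scene','side']:
    camera(n);cc=calibration(n)
    for q in ['shell','stick_mid','glue','tape','marker']:
        print(n,q,[(round(r['p'],2),world(r['point'],cc).round(4).tolist()) for r in tip_of(q,n)[:1]])
o=observe();print(o['clock'],o['contact_force'].round(2) if hasattr(o['contact_force'],'round') else o['contact_force'])
finish_job()
E
```

```text
stick [[ 56. -59.]] -0.4 0.049
scene shell [(0.85, [0.5934, 0.0556, 0.0153])]
scene stick_mid [(0.9, [0.7746, 0.2889, 0.0086])]
scene glue [(0.93, [0.6746, -0.3298, -0.0047])]
scene tape [(0.59, [0.5285, 0.2315, 0.0044])]
scene marker [(0.59, [0.5652, -0.3598, 0.0024])]
side shell [(0.74, [0.5947, 0.0555, 0.0113])]
side stick_mid [(0.66, [0.6364, -0.1116, 0.0263])]
side glue [(0.93, [0.6746, -0.3317, -0.0066])]
side tape [(0.63, [0.5263, 0.231, -0.0062])]
side marker [(0.96, [0.5631, -0.3573, -0.002])]
17.6 [0.39 0.32 0.48]
the job is handed in; nothing more can be done
```

The shell is seated in its pocket, the stick lies on the yellow line against both posts, and the job was handed in at 17.6 s on the robot's clock.

**What I did**
- I slid the shell along the board with shut fingers against the inside of its wall until it dropped into the pocket.
- I swung the stick's tail round the blue post until it met the red post, reading about 8.5 N at the stop.
- The stick had ended 3–4 mm too far towards the shell, so I pushed its head end about 4 mm back.

**Last checks**
- **Shell:** the side and scene pictures, taken before the 4 mm correction, show it flat with its rim low. The networks at the end put its underside at a height of 11–15 mm (14 mm is seated), within about 2 mm of the pocket centre.
- **Stick:** the outline fit gives board position (56, −59) mm, against (55, −58) mm wanted, and an angle of −0.4°. The picture shows it on the line with no yellow left uncovered.
- **Bystanders:** the tape and marker read as at the start to within a few mm. The glue bottle does too in the side view, which was the only view that found it at the start.

**Disagreements**
- The scene camera's best "stick" in the last check was a white look-alike, so I ignored it.
- In the last wrist picture the shell was partly out of view, so its circle fit there was unusable. I relied on the other two cameras for it.

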